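# Lay out a fossil tail in order on the mounting rail

## Task

Lay the four loose tail vertebrae out on the mounting rail, one in each empty cradle, in order of size: the largest next to the hip bone, each one smaller than the last towards the tail tip. Each should sit squarely down in the middle of its cradle, spine up and lengthwise along the rail; it does not matter which face looks towards the hip.

Things in the scene. Friction and masses are not known exactly. Their poses are not given: they have to be found in the camera images.
- vertebra_1: the largest of four loose brown fossil tail vertebrae: 39 mm long (x), 84 wide over the side wings (y), 87 high (z up). Origin: centre of its flat underside, on which it stands. Front and back count as the same. An upright spine plate rises in the middle from 54 mm up to the top, 12 mm thick in y, 23 long in x: pinch it from above across y.
- vertebra_2: the second largest of four loose brown fossil tail vertebrae: 32 mm long (x), 70 wide over the side wings (y), 74 high (z up). Origin: centre of its flat underside, on which it stands. Front and back count as the same. An upright spine plate rises in the middle from 45 mm up to the top, 11 mm thick in y, 19 long in x: pinch it from above across y.
- vertebra_3: the second smallest of four loose brown fossil tail vertebrae: 27 mm long (x), 58 wide over the side wings (y), 63 high (z up). Origin: centre of its flat underside, on which it stands. Front and back count as the same. An upright spine plate rises in the middle from 37 mm up to the top, 10 mm thick in y, 16 long in x: pinch it from above across y.
- vertebra_4: the smallest of four loose brown fossil tail vertebrae: 22 mm long (x), 48 wide over the side wings (y), 54 high (z up). Origin: centre of its flat underside, on which it stands. Front and back count as the same. An upright spine plate rises in the middle from 31 mm up to the top, 9 mm thick in y, 13 long in x: pinch it from above across y.
- cradle_a: one of four identical wooden cradles fixed in a row 64 mm apart on an aluminium rail (which letter is where varies). Origin: centre of its foot, 16 mm above the table; x along the rail (46 mm), y across (70 mm). Felt trough along x, open at its ends: floor 10 mm above the origin, 40 mm wide; sloping cheeks reach 21 mm above the origin, 52 mm apart there.
- cradle_b: one of four identical wooden cradles fixed in a row 64 mm apart on an aluminium rail (which letter is where varies). Origin: centre of its foot, 16 mm above the table; x along the rail (46 mm), y across (70 mm). Felt trough along x, open at its ends: floor 10 mm above the origin, 40 mm wide; sloping cheeks reach 21 mm above the origin, 52 mm apart there.
- cradle_c: one of four identical wooden cradles fixed in a row 64 mm apart on an aluminium rail (which letter is where varies). Origin: centre of its foot, 16 mm above the table; x along the rail (46 mm), y across (70 mm). Felt trough along x, open at its ends: floor 10 mm above the origin, 40 mm wide; sloping cheeks reach 21 mm above the origin, 52 mm apart there.
- cradle_d: one of four identical wooden cradles fixed in a row 64 mm apart on an aluminium rail (which letter is where varies). Origin: centre of its foot, 16 mm above the table; x along the rail (46 mm), y across (70 mm). Felt trough along x, open at its ends: floor 10 mm above the origin, 40 mm wide; sloping cheeks reach 21 mm above the origin, 52 mm apart there.
- hip_bone: winged hip bone, 51 mm along the rail, 146 across it, 89 high, fixed on the table beyond one end of the row (which end varies). Origin: on the table under its middle, 80 mm from the middle of the nearest cradle (74 along the rail, 30 to the far side).
- tail_tip: last tail bone, a little spool 28 mm long on a low wooden block, its top 40 mm above the table, fixed beyond the other end of the row. Origin: on the table, 30 mm to the far side of the bone.
Not all that is in view belongs to the job. What is shaped like the vertebra_1 but white is not meant.

How it is judged:
At the end, for the whole second after the job is handed in: From the hip bone outwards the cradles hold the vertebrae from largest to smallest, each within 13 mm of its cradle's middle, underside 7 to 14.5 mm above the cradle's origin, within 0.3 rad of the rail's direction (either way round), upright within 0.15 rad, at rest (horizontal distance between vertebra_1 and hip_bone between 0.0578 and 0.1018 m and ((horizontal distance between vertebra_1 and cradle_a below 0.013 m and z of vertebra_1 in the frame of cradle_a between 0.007 and 0.0145 m and angle between the x axis of vertebra_1 and the x axis of cradle_a, either way round below 0.3 rad) or (horizontal distance between vertebra_1 and cradle_b below 0.013 m and z of vertebra_1 in the frame of cradle_b between 0.007 and 0.0145 m and angle between the x axis of vertebra_1 and the x axis of cradle_b, either way round below 0.3 rad) or (horizontal distance between vertebra_1 and cradle_c below 0.013 m and z of vertebra_1 in the frame of cradle_c between 0.007 and 0.0145 m and angle between the x axis of vertebra_1 and the x axis of cradle_c, either way round below 0.3 rad) or (horizontal distance between vertebra_1 and cradle_d below 0.013 m and z of vertebra_1 in the frame of cradle_d between 0.007 and 0.0145 m and angle between the x axis of vertebra_1 and the x axis of cradle_d, either way round below 0.3 rad)) and angle between each of vertebra_1, vertebra_2, vertebra_3, vertebra_4's own z axis and vertical below 0.15 rad and linear speed of each of vertebra_1, vertebra_2, vertebra_3, vertebra_4 below 0.02 m/s and horizontal distance between vertebra_2 and hip_bone between 0.1192 and 0.1632 m and ((horizontal distance between vertebra_2 and cradle_a below 0.013 m and z of vertebra_2 in the frame of cradle_a between 0.007 and 0.0145 m and angle between the x axis of vertebra_2 and the x axis of cradle_a, either way round below 0.3 rad) or (horizontal distance between vertebra_2 and cradle_b below 0.013 m and z of vertebra_2 in the frame of cradle_b between 0.007 and 0.0145 m and angle between the x axis of vertebra_2 and the x axis of cradle_b, either way round below 0.3 rad) or (horizontal distance between vertebra_2 and cradle_c below 0.013 m and z of vertebra_2 in the frame of cradle_c between 0.007 and 0.0145 m and angle between the x axis of vertebra_2 and the x axis of cradle_c, either way round below 0.3 rad) or (horizontal distance between vertebra_2 and cradle_d below 0.013 m and z of vertebra_2 in the frame of cradle_d between 0.007 and 0.0145 m and angle between the x axis of vertebra_2 and the x axis of cradle_d, either way round below 0.3 rad)) and horizontal distance between vertebra_3 and hip_bone between 0.1822 and 0.2262 m and ((horizontal distance between vertebra_3 and cradle_a below 0.013 m and z of vertebra_3 in the frame of cradle_a between 0.007 and 0.0145 m and angle between the x axis of vertebra_3 and the x axis of cradle_a, either way round below 0.3 rad) or (horizontal distance between vertebra_3 and cradle_b below 0.013 m and z of vertebra_3 in the frame of cradle_b between 0.007 and 0.0145 m and angle between the x axis of vertebra_3 and the x axis of cradle_b, either way round below 0.3 rad) or (horizontal distance between vertebra_3 and cradle_c below 0.013 m and z of vertebra_3 in the frame of cradle_c between 0.007 and 0.0145 m and angle between the x axis of vertebra_3 and the x axis of cradle_c, either way round below 0.3 rad) or (horizontal distance between vertebra_3 and cradle_d below 0.013 m and z of vertebra_3 in the frame of cradle_d between 0.007 and 0.0145 m and angle between the x axis of vertebra_3 and the x axis of cradle_d, either way round below 0.3 rad)) and horizontal distance between vertebra_4 and hip_bone between 0.2457 and 0.2897 m and ((horizontal distance between vertebra_4 and cradle_a below 0.013 m and z of vertebra_4 in the frame of cradle_a between 0.007 and 0.0145 m and angle between the x axis of vertebra_4 and the x axis of cradle_a, either way round below 0.3 rad) or (horizontal distance between vertebra_4 and cradle_b below 0.013 m and z of vertebra_4 in the frame of cradle_b between 0.007 and 0.0145 m and angle between the x axis of vertebra_4 and the x axis of cradle_b, either way round below 0.3 rad) or (horizontal distance between vertebra_4 and cradle_c below 0.013 m and z of vertebra_4 in the frame of cradle_c between 0.007 and 0.0145 m and angle between the x axis of vertebra_4 and the x axis of cradle_c, either way round below 0.3 rad) or (horizontal distance between vertebra_4 and cradle_d below 0.013 m and z of vertebra_4 in the frame of cradle_d between 0.007 and 0.0145 m and angle between the x axis of vertebra_4 and the x axis of cradle_d, either way round below 0.3 rad))); the robot touches nothing.
It also fails if it takes over 86 s, if anything falls off the work surface, if the arm or the gripper's body presses on something with over 40 N, if the wrist force passes 120 N, or if a joint passes its speed limit or range.

## Robot

A 6-joint arm with a two-finger parallel gripper is mounted at the origin on a cart in front of the work surface, level with it; the furniture and walls round the work are solid. World frame = base frame: x ahead of the robot, y to its left, z up, the work surface at z = 0. Lengths are in m, angles in rad, forces in N, time in s.
With the tool pointing down it reaches from about 0.35 to 0.85 m from the base axis. Payload 8.1 kg.
Tool frame: the origin (TCP) lies on the centre line of the jaws, within the pads' length; the fingertips stand 11 mm ahead of it and the grasp point (between the pads) lies 8 mm behind it; z points along the fingers, y is the line along which they close (so a half turn about z gives the same grasp; the last joint's range is limited). The gripper opens to 93 mm and grips with 3 to 60 N. Pads are 15 mm wide; open, the fingers measure 128 mm over their backs; the gripper's body (75 mm by 188 mm) begins 65 mm behind the grasp point.
Start: joints at [1.198, 0.13, 1.488, -0, 1.523, -0.085], TCP at [0.17, 0.575, 0.23] pointing down, gripper open.
Joint ranges: [-2.96, 2.96], [-0.89, 2.26], [0.02, 2.5], [-1.34, 4.48], [0, 2.73], [-2.66, 2.66]. Speed limits (rad/s): [2.39, 2.39, 2.79, 3.14, 3.14, 3.14].

## Interface

Orientations are given as a 3x3 rotation matrix whose columns are the frame's x, y, z axes.
In Python, from plant import ctrl gives the robot as it stands. Calls block until the motion is done:
- ctrl.move_to(position, orientation): joint-space move of the TCP to a pose.
- ctrl.movel(position, ori=None, speed=0.15, f_stop=None): straight line of the TCP; ori=None keeps the orientation; speed is the mean speed in m/s. With f_stop (N) it stops when the force on the tool has changed by that much, and returns True; else False.
- ctrl.move_j(angles): joint-space move.
- ctrl.move_gripper(opening): finger opening in m; the grip force is fixed at half the most; returns when the fingers have stopped.
- ctrl.dwell(seconds).
- ctrl.ik(position, orientation): joint angles nearest the present ones, or None.
- ctrl.get_state(): the state.
- ctrl.get_image(name): name is "scene" or "top" or "wrist"; returns a dict with "color" (480x640x3 uint8, red, green, blue), "depth" (480x640 float32, m along the optical axis (not along the pixel's ray), 0 where there is no reading), "mtx" (3x3 intrinsics, pixels), "R" (3x3) and "t" (3): a world point X has camera coordinates R X + t. Camera axes: x right, y down, z forward; pixel columns grow to the right and rows downward; lengths in m; the calibration is good to about 2 mm. The wrist camera is an equidistant fisheye: a pixel r from the principal point sees the ray r / f radians off the axis. A picture is of the moment at which its call begins.
A pose or a line that the arm cannot do raises ctrl.Unreachable and nothing moves.
- ctrl.finish_job(): hands the job in; it is judged then, once.
The state is a dict: "clock": time; "joints": joint angles; "joint_velocities": joint speeds; "tau": joint torques, N m; "position": TCP position; "orientation": TCP orientation; "force": force on the tool from outside, world axes, zero at the start; "wrist_torque": the same for the moment, N m; "opening": finger opening in m; "finger_force": force on a finger pad.
Only numpy, scipy, OpenCV 4.12 (cv2) and the standard library are available. Lean on these libraries where they do the work, as an engineer would, in place of code of your own. Each camera call takes 0.05 s, during which the arm holds its last target. There are 200 camera calls.

## Working session

There is one attempt and no reset: what is moved stays moved. The work goes in short steps, each a Python script; the robot and the scene stay as the last script left them, time stands still between calls to the robot, and variables do not carry over. Pictures are saved under pics/ and viewed, at most 14 in all, crops included, and the job is handed in when it is done.

```bash
ls; mkdir -p pics; python3 - <<'E'
from plant import ctrl
import cv2,numpy as np
for n in ("top","scene"):
    d=ctrl.get_image(n); np.savez(f"{n}.npz",**d)
    cv2.imwrite(f"pics/{n}0.png",d["color"][...,::-1]); print(n,d["mtx"].tolist(),d["R"].round(3).tolist(),d["t"])
print(ctrl.get_state())
E
```

```text
pics
top [[468.44102453590904, 0.0, 317.6864487519362], [0.0, 468.44102453590904, 245.84798913572706], [0.0, 0.0, 1.0]] [[-0.023, -1.0, 0.013], [-0.999, 0.023, -0.049], [0.049, -0.014, -0.999]] [0.04746364 0.54771378 1.23501367]
scene [[445.8481114163541, 0.0, 325.3941196295221], [0.0, 445.8481114163541, 239.03321686124127], [0.0, 0.0, 1.0]] [[0.803, -0.595, 0.016], [-0.257, -0.371, -0.892], [0.537, 0.713, -0.451]] [-0.41648272  0.20818228  0.57670705]
{'clock': 0.1, 'joints': array([ 1.19758542e+00,  1.31128198e-01,  1.48916842e+00,  1.04917037e-05,
        1.52297911e+00, -8.54247010e-02]), 'joint_velocities': array([-0.00016484, -0.00197714, -0.00189983,  0.00066556, -0.00167684,
        0.00073346]), 'tau': array([ 8.13225124e-04, -5.61340392e+01, -4.93096662e+01,  7.70786684e-02,
        2.90145533e-02, -2.75749591e-05]), 'position': array([0.17010747, 0.57486899, 0.22866797]), 'orientation': array([[-9.58874374e-01,  2.83830135e-01, -6.23419826e-04],
       [ 2.83830778e-01,  9.58873112e-01, -1.56339431e-03],
       [ 1.54042090e-04, -1.67604448e-03, -9.99998584e-01]]), 'force': array([-0.37866642, -0.62746039, -0.40777277]), 'wrist_torque': array([ 0.02407147, -0.02454565, -0.00354362]), 'finger_force': 0.0, 'opening': 0.09266975635031278}
```

View pics/top0.png

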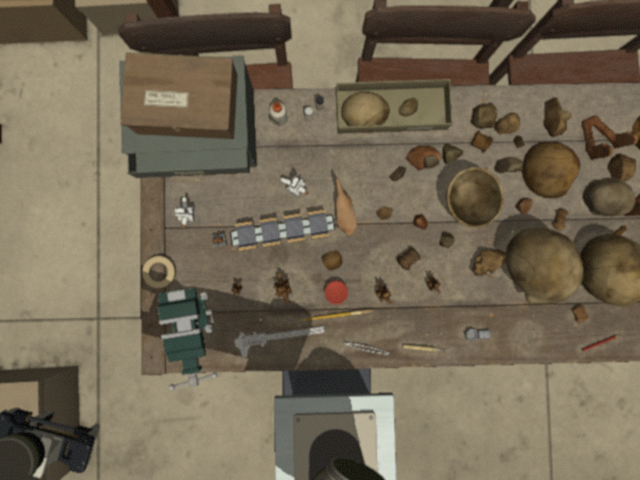

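View pics/scene0.png

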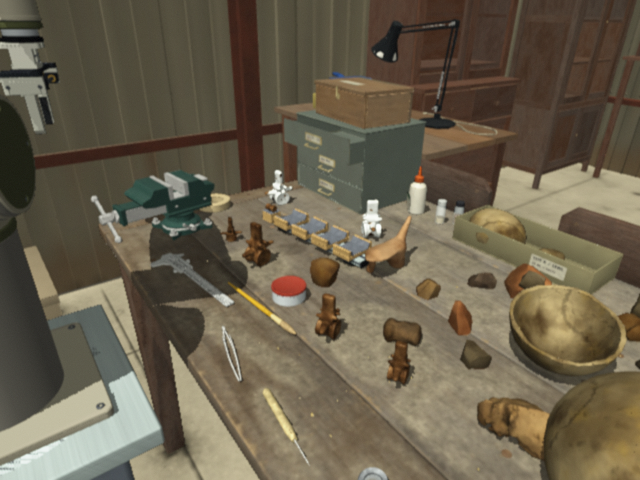

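The top view shows four brown vertebrae at about (237,285), (282,287), (383,290) and (432,282). The rail runs from (232,235) to (333,222), with the hip bone at the right end (345,205) and the tail tip at the left (219,238). White decoys are at (184,210) and (293,184). Next I'll get metric data from the top depth.

```bash
cat > h.py <<'E'
import numpy as np,cv2
def cloud(d,fish=False):
    K=d["mtx"];v,u=np.mgrid[0:480,0:640].astype(float)
    x=(u-K[0,2])/K[0,0];y=(v-K[1,2])/K[1,1]
    if fish:
        r=np.hypot(x,y)+1e-9;s=np.tan(np.minimum(r,1.45))/r;x=x*s;y=y*s
    z=d["depth"].astype(float)
    P=(np.stack([x*z,y*z,z],-1)-d["t"])@d["R"]
    P[z<=0]=np.nan
    return P
E
python3 - <<'E'
import numpy as np,cv2
from h import *
d=dict(np.load("top.npz"));P=cloud(d);Z=P[...,2]
print("table z",np.nanmedian(Z[300:315,300:420]),np.nanmedian(Z[200:215,220:260]))
for n,(u0,u1,v0,v1) in dict(a=(226,248,270,300),b=(270,294,268,304),c=(372,395,272,306),e=(422,444,268,296)).items():
    p=P[v0:v1,u0:u1].reshape(-1,3);p=p[p[:,2]>.012]
    zt=p[:,2].max();s=p[p[:,2]>zt-.02];c=p[:,:2].mean(0)
    ev,V=np.linalg.eigh(np.cov((p[:,:2]).T))
    print(n,"top",zt.round(3),"c",c.round(3),"topc",s.mean(0).round(3),"ext",(np.ptp((p[:,:2]-c)@V,axis=0)).round(3),"major ang",np.arctan2(V[1,1],V[0,1]).round(2),len(p))
im=cv2.resize(d["color"][150:320,160:460,::-1],None,fx=2.6,fy=2.6,interpolation=cv2.INTER_CUBIC);
cv2.imwrite("pics/topc.png",im)
E
```

```text
table z 0.000695808495439057 0.0008832002350324637
a top 0.06 c [0.442 0.251] topc [0.442 0.252 0.053] ext [0.022 0.043] major ang 2.78 91
b top 0.093 c [0.441 0.13 ] topc [0.441 0.131 0.087] ext [0.041 0.08 ] major ang -2.86 284
c top 0.078 c [ 0.422 -0.132] topc [ 0.421 -0.132  0.072] ext [0.032 0.067] major ang -2.66 199
e top 0.068 c [ 0.443 -0.265] topc [ 0.442 -0.266  0.061] ext [0.028 0.053] major ang -2.75 143
```

View pics/topc.png

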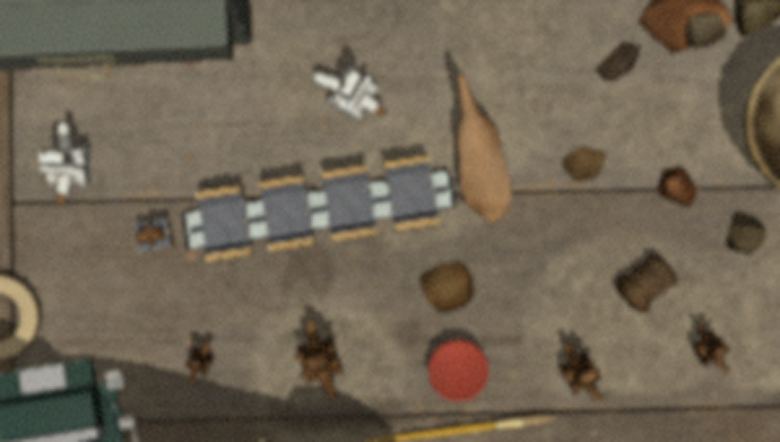

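The crop shows the cradles, left to right, at crop pixels (222,220), (286,210), (350,203) and (411,193), with the hip bone on the right. By height, the vertebrae are a=v4, b=v1, c=v2 and e=v3. Now I'll look closer with the wrist camera.

```bash
cat >> h.py <<'E'
def ori(a):  # tool down, tool y axis (closing line) at world angle a
    y=np.array([np.cos(a),np.sin(a),0]);z=np.array([0,0,-1.]);return np.stack([np.cross(y,z),y,z],1)
E
python3 - <<'E'
import numpy as np,cv2
from h import *
from plant import ctrl
d=dict(np.load("top.npz"));P=cloud(d)
for c in [(222,220),(286,210),(350,203),(411,193)]:
    u=int(160+c[0]/2.6);v=int(150+c[1]/2.6);print(np.nanmedian(P[v-2:v+3,u-2:u+3].reshape(-1,3),axis=0).round(4))
O0=ctrl.get_state()["orientation"]
for n,p in dict(rail=(.55,.12,.32),v2=(.42,-.17,.28),v1=(.42,.17,.28)).items():
    best=None
    for a in (1.57,-1.57):
        q=ctrl.ik(p,ori(a))
        if q is not None and (best is None or abs(q[5])<abs(best[0][5])): best=(q,a)
    ctrl.move_to(p,ori(best[1]))
    w=ctrl.get_image("wrist");np.savez(f"w_{n}.npz",**w);cv2.imwrite(f"pics/w_{n}.png",w["color"][...,::-1])
    s=ctrl.get_state();print(n,best[1],s["joints"].round(2),s["clock"],w["mtx"][0],(-w["R"].T@w["t"]).round(3),w["R"].round(2).tolist())
E
```

```text
[0.5836 0.2256 0.0275]
[0.5926 0.1596 0.028 ]
[0.5963 0.0965 0.027 ]
[0.6058 0.0329 0.027 ]
rail 1.57 [ 0.13  0.01  1.45  0.    1.68 -1.45] 2.3 [371.64829954   0.         311.22382374] [0.469 0.12  0.475] [[0.0, 1.0, -0.0], [0.96, -0.0, 0.29], [0.29, -0.0, -0.96]]
v2 -1.57 [-0.5  -0.29  1.8   0.    1.64  1.07] 4.5 [371.64829954   0.         311.22382374] [ 0.501 -0.17   0.436] [[0.0, -1.0, 0.0], [-0.96, -0.0, 0.29], [-0.29, -0.0, -0.96]]
v1 1.57 [ 0.27 -0.29  1.8  -0.    1.64 -1.3 ] 6.5833 [371.64829954   0.         311.22382374] [0.34  0.169 0.435] [[0.0, 1.0, -0.0], [0.96, -0.0, 0.29], [0.29, -0.0, -0.96]]
```

View pics/w_rail.png

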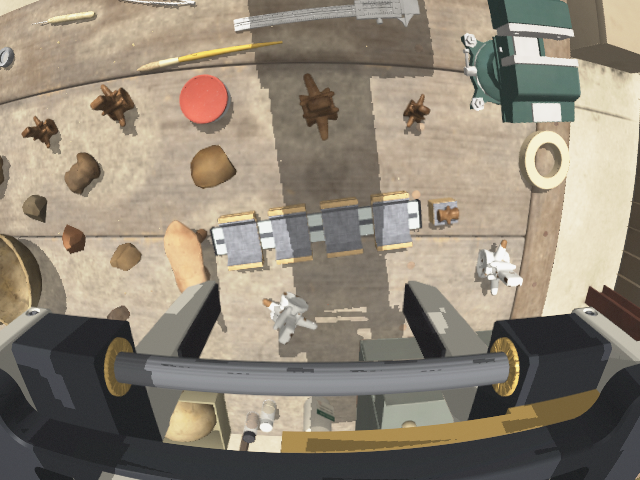

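View pics/w_v1.png

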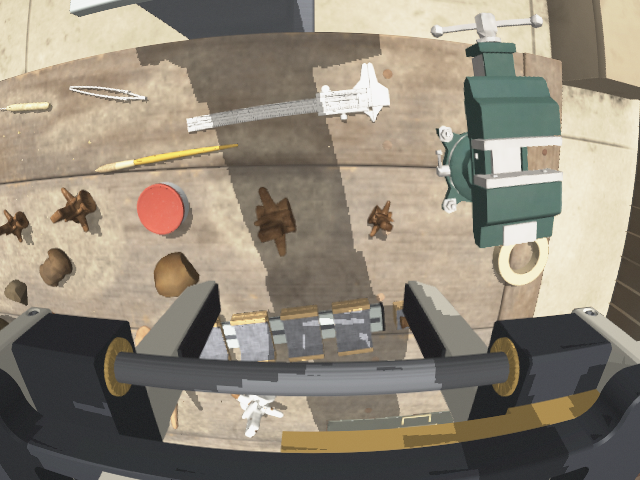

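View pics/w_v2.png

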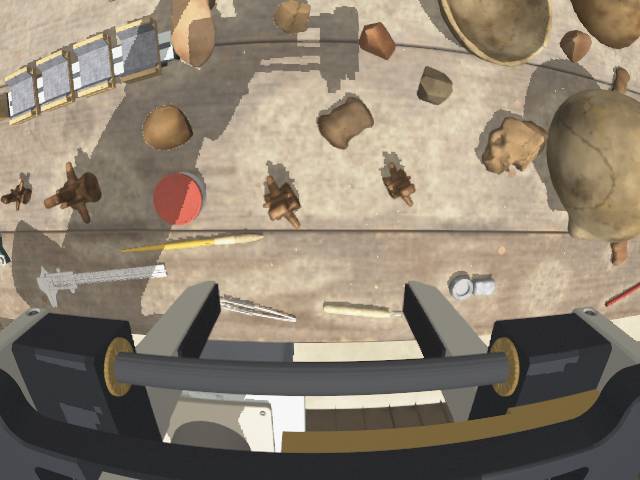

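The rail view shows the four cradles at (240,241), (292,234), (343,228) and (393,222), with the hip at left (185,255). The v1 view shows v1 at (275,218) and v4 at (380,219). The v2 view shows v2 at (283,200) and v3 at (398,185). All are clear. I'll fit poses from the fused depth.

```bash
cat > fit.py <<'E'
import numpy as np,cv2
from h import *
dim={1:(.039,.084,.087),2:(.032,.070,.074),3:(.027,.058,.063),4:(.022,.048,.054)}
c0={1:(.441,.13),2:(.422,-.132),3:(.443,-.265),4:(.442,.251)}
if __name__=="__main__":
    C={n:cloud(dict(np.load(f)),n!="top").reshape(-1,3) for n,f in dict(top="top.npz",rail="w_rail.npz",v1="w_v1.npz",v2="w_v2.npz").items()}
    for k in dim:
        L,W,H=dim[k]
        for n,P in C.items():
            p=P[(np.hypot(*(P[:,:2]-c0[k]).T)<W*.65)&(P[:,2]>.012)&(P[:,2]<H+.015)]
            if len(p)<60: continue
            zt=np.percentile(p[:,2],99);t=p[p[:,2]>zt-.006];s=p[p[:,2]>zt-.022]
            (cx,cy),(w,h),a=cv2.minAreaRect(p[:,:2].astype(np.float32)*1000); 
            if w<h:a+=90
            ev,V=np.linalg.eigh(np.cov(p[:,:2].T))
            print(k,n,len(p),"zt",zt.round(3),"top",t[:,:2].mean(0).round(4),"spine",s[:,:2].mean(0).round(4),"rect",round(cx/1e3,4),round(cy/1e3,4),sorted((round(w),round(h))),"wingdir",round(a%180,1),"pca",np.degrees(np.arctan2(V[1,1],V[0,1])).round(1)%180)
    for n in ("top","rail"):
        P=C[n];r=P[(P[:,0]>.5)&(P[:,0]<.67)&(P[:,1]>0.003)&(P[:,1]<.262)&(P[:,2]>.031)&(P[:,2]<.043)]
        ev,V=np.linalg.eigh(np.cov(r[:,:2].T));ax=V[:,1]*np.sign(V[1,1]);nr=np.array([-ax[1],ax[0]])
        print(n,len(r),"rail ang",np.degrees(np.arctan2(ax[1],ax[0])).round(2))
        s=r[:,:2]@ax;q=r[:,:2]@nr
        print(np.histogram(s,np.arange(s.min(),s.max()+.004,.004)))
        print(np.histogram(q,np.arange(q.min(),q.max()+.004,.004)), r[:,2].min(),r[:,2].max(),np.percentile(r[:,2],98))
E
python3 fit.py
```

```text
1 top 284 zt 0.09 top [0.4407 0.1304] spine [0.4411 0.1305] rect 0.4403 0.1317 [40, 79] wingdir 13.3 pca 16.30000000000001
1 rail 1382 zt 0.089 top [0.4417 0.1278] spine [0.442  0.1278] rect 0.4411 0.128 [41, 83] wingdir 17.2 pca 15.900000000000006
1 v1 1617 zt 0.089 top [0.4398 0.1287] spine [0.4389 0.1288] rect 0.4406 0.128 [42, 82] wingdir 17.0 pca 21.69999999999999
1 v2 1443 zt 0.088 top [0.4417 0.1257] spine [0.4425 0.123 ] rect 0.4415 0.1267 [41, 82] wingdir 14.9 pca 14.599999999999994
2 top 199 zt 0.078 top [ 0.4206 -0.1328] spine [ 0.4207 -0.1322] rect 0.4208 -0.1326 [32, 66] wingdir 24.7 pca 27.599999999999994
2 rail 920 zt 0.075 top [ 0.421  -0.1341] spine [ 0.4215 -0.1329] rect 0.421 -0.1337 [34, 65] wingdir 14.1 pca 18.900000000000006
2 v1 938 zt 0.075 top [ 0.4202 -0.1339] spine [ 0.4194 -0.132 ] rect 0.4209 -0.1357 [34, 67] wingdir 24.9 pca 23.0
2 v2 1088 zt 0.075 top [ 0.4218 -0.1366] spine [ 0.423  -0.1371] rect 0.4212 -0.1362 [34, 66] wingdir 32.0 pca 33.69999999999999
3 top 143 zt 0.067 top [ 0.4415 -0.2667] spine [ 0.4417 -0.266 ] rect 0.4417 -0.2652 [28, 52] wingd
[... 4161 characters left out ...]
  89,  88, 121,  90,  78, 108, 116, 105,
        89, 129, 115,  81,  43,  44,  48,  49,  52,  45]), array([-0.64030636, -0.63630636, -0.63230636, -0.62830636, -0.62430636,
       -0.62030636, -0.61630636, -0.61230636, -0.60830636, -0.60430636,
       -0.60030636, -0.59630636, -0.59230636, -0.58830636, -0.58430636,
       -0.58030636, -0.57630636, -0.57230636, -0.56830636, -0.56430636,
       -0.56030636, -0.55630636, -0.55230636, -0.54830636, -0.54430636,
       -0.54030636, -0.53630636, -0.53230636, -0.52830636, -0.52430636,
       -0.52030636, -0.51630636, -0.51230636, -0.50830636, -0.50430636,
       -0.50030636, -0.49630636])) 0.031000315860542464 0.04298939970158217 0.041425711228436364
```

```bash
cat > fit2.py <<'E'
from fit import *
from scipy.optimize import minimize,differential_evolution
C={n:cloud(dict(np.load(f)),n!="top").reshape(-1,3) for n,f in dict(top="top.npz",rail="w_rail.npz",v1="w_v1.npz",v2="w_v2.npz").items()}
for k in dim:
    L,W,H=dim[k]
    own="v1" if k in(1,4) else "v2"
    for n in ("rail",own):
        P=C[n];p=P[(np.hypot(*(P[:,:2]-c0[k]).T)<W*.65)&(P[:,2]>.012)&(P[:,2]<H+.015)]
        zs={1:.054,2:.045,3:.037,4:.031}[k]
        t=p[p[:,2]>zs+.5*(H-zs)+.002];(cx,cy),(w,h),a=cv2.minAreaRect(t[:,:2].astype(np.float32)*1000)
        if w<h:a+=90
        print(k,n,"spine rect",round(cx/1e3,4),round(cy/1e3,4),round(w),round(h),"long dir",round(a%180,1),"implied wing",round((a+90)%180,1))
def model(par,p):
    a=par[2];ax=np.array([np.cos(a),np.sin(a)]);nr=np.array([-ax[1],ax[0]])
    d=p[:,:2]-par[:2];s=d@ax;q=np.abs(d@nr)
    si=np.abs((s+.128)%.064-.032); si=np.where(np.abs(s)<.128,si,.1)
    prof=np.interp(q,[0,.020,.026,.035,.0351],[.026,.026,.037,.037,0])
    return np.where(si<.023,prof,np.where((q<.018)&(np.abs(s)<.13),.014,0))
for n in ("rail","top","v1"):
    P=C[n];p=P[(P[:,0]>.52)&(P[:,0]<.67)&(P[:,1]>0.0)&(P[:,1]<.262)&(P[:,2]<.045)&(P[:,2]>-.01)]
    p=p[~((p[:,1]<.012)&(p[:,2]>.02))]
    f=lambda x:np.minimum(np.abs(model(x,p)-p[:,2]),.012).mean()
    r=differential_evolution(f,[(.575,.615),(.11,.15),(1.55,1.85)],seed=0,tol=1e-6,maxiter=80)
    a=r.x[2];ax=np.array([np.cos(a),np.sin(a)])
    print(n,len(p),"mid",r.x[:2].round(4),"ang",np.degrees(a).round(1),"res",round(r.fun*1e3,2),[(r.x[:2]+ax*k).round(4).tolist() for k in (-.096,-.032,.032,.096)])
P=C["rail"];p=P[(P[:,0]>.56)&(P[:,0]<.74)&(P[:,1]>-.08)&(P[:,1]<.005)&(P[:,2]>.03)&(P[:,2]<.12)]
print("hip",p.mean(0),p.min(0),p.max(0))
E
python3 fit2.py
```

```text
1 rail spine rect 0.4418 0.1278 12 24 long dir 105.4 implied wing 15.4
1 v1 spine rect 0.4407 0.128 13 25 long dir 103.6 implied wing 13.6
2 rail spine rect 0.4215 -0.135 11 21 long dir 122.6 implied wing 32.6
2 v2 spine rect 0.4217 -0.1364 11 20 long dir 119.4 implied wing 29.4
3 rail spine rect 0.4421 -0.2692 10 16 long dir 126.8 implied wing 36.8
3 v2 spine rect 0.4427 -0.2698 10 16 long dir 120.3 implied wing 30.3
4 rail spine rect 0.4421 0.2498 13 9 long dir 63.0 implied wing 153.0
4 v1 spine rect 0.4416 0.2498 14 9 long dir 58.1 implied wing 148.1
rail 20874 mid [0.5938 0.1258] ang 98.0 res 1.67 [[0.6072, 0.0308], [0.5983, 0.0942], [0.5894, 0.1575], [0.5805, 0.2209]]
top 5365 mid [0.5934 0.1288] ang 98.0 res 2.47 [[0.6068, 0.0338], [0.5979, 0.0971], [0.589, 0.1605], [0.5801, 0.2239]]
v1 14395 mid [0.5935 0.1258] ang 97.8 res 2.56 [[0.6065, 0.0307], [0.5978, 0.0941], [0.5891, 0.1575], [0.5804, 0.2209]]
hip [ 0.61966003 -0.03947133  0.05140162] [ 0.57455811 -0.06842689  0.03061062] [0.6719826  0.00465668 0.05877254]
```

```bash
cat > pp.py <<'E'
from h import *
from plant import ctrl
V={1:(.4412,.1280,14.5,.054),2:(.4217,-.1362,30.5,.045),3:(.4426,-.2696,30,.037),4:(.4418,.2498,150,.031)}
Cr={1:(.6070,.0310),2:(.5981,.0944),3:(.5892,.1577),4:(.5804,.2212)}
def go(p,deg):
    c=[(abs(q[5]),a) for a in (np.radians(deg),np.radians(deg)+np.pi) if (q:=ctrl.ik(p,ori(a))) is not None]
    O=ori(min(c)[1]);ctrl.move_to(p,O);return O
def pick(k,v=None):
    x,y,a,zs=v or V[k];z=zs+.0135
    go((x,y,.20),a);ctrl.move_gripper(.045)
    ctrl.movel((x,y,z+.03),speed=.2);hit=ctrl.movel((x,y,z),speed=.06,f_stop=8)
    s=ctrl.get_state();zg=s["position"][2];ctrl.move_gripper(0.0)
    s=ctrl.get_state();print(k,"hit",hit,"z",zg,"opening",s["opening"],"ff",s["finger_force"])
    f0=s["force"][2];ctrl.movel((x,y,.20),speed=.2);s=ctrl.get_state();print("lift df",s["force"][2]-f0,"opening",s["opening"]);return zg
def place(k,zg):
    x,y=Cr[k];go((x,y,.20),8)
    zt=zg+.026;ctrl.movel((x,y,zt+.02),speed=.2);hit=ctrl.movel((x,y,zt-.002),speed=.04,f_stop=6)
    s=ctrl.get_state();print("place hit",hit,"dz",s["position"][2]-zt,s["force"].round(1))
    ctrl.move_gripper(.04);ctrl.dwell(.2);ctrl.movel((x,y,.20),speed=.2);print("clock",ctrl.get_state()["clock"])
E
python3 - <<'E'
from pp import *
zg=pick(1)
w=ctrl.get_image("wrist");cv2.imwrite("pics/g1.png",w["color"][...,::-1])
if ctrl.get_state()["opening"]>.006: place(1,zg)
w=ctrl.get_image("wrist");cv2.imwrite("pics/p1.png",w["color"][...,::-1])
E
```

```text
1 hit False z 0.06730415520993172 opening 0.011996584480652973 ff 29.99377191066742
lift df -1.9435375059987523 opening 0.011808224955457032
place hit True dz -6.035463905923466e-05 [0.7 0.5 3.5]
clock 14.85
```

View pics/p1.png

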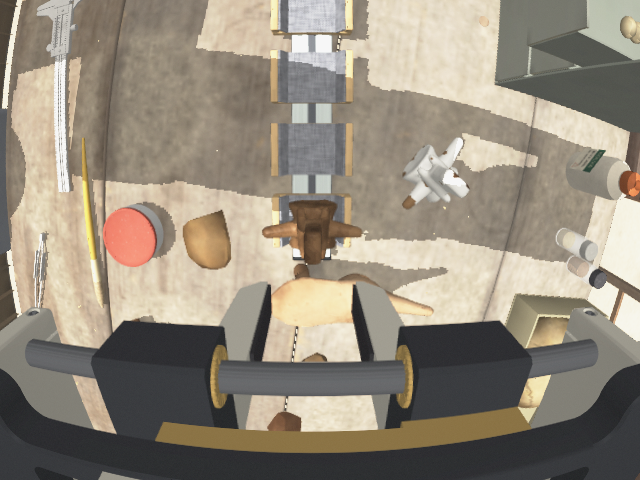

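v1 is seated squarely in the cradle next to the hip, at (313,230), and contact came at exactly the expected height. On to the other three.

```bash
python3 - <<'E'
from pp import *
for k in (2,3,4):
    zg=pick(k)
    if ctrl.get_state()["opening"]<.005: print("missed");break
    place(k,zg)
go((.50,.125,.30),8)
w=ctrl.get_image("wrist");np.savez("end.npz",**w);cv2.imwrite("pics/end.png",w["color"][...,::-1])
print(ctrl.get_state()["clock"])
P=cloud(w,True).reshape(-1,3)
H={1:.087,2:.074,3:.063,4:.054};zs={1:.054,2:.045,3:.037,4:.031}
for k,c in Cr.items():
    p=P[(np.hypot(*(P[:,:2]-c).T)<.03)&(P[:,2]>.026+.5*(H[k]+zs[k])+.002)]
    if len(p)<10: print(k,"none");continue
    (cx,cy),wh,a=cv2.minAreaRect(p[:,:2].astype(np.float32)*1000)
    print(k,"off mm",round(cx-c[0]*1e3,1),round(cy-c[1]*1e3,1),np.round(wh),round(a,1),"top",np.percentile(p[:,2],98).round(4),"expect",H[k]+.026)
E
```

```text
2 hit False z 0.05831620723300104 opening 0.010817718896400678 ff 29.99995619058609
lift df -1.395685579826642 opening 0.010722690474964106
place hit True dz -9.230466207858778e-05 [0.8 0.2 3.8]
clock 22.9583
3 hit False z 0.050247552866567846 opening 0.0102288903844196 ff 30.000048279762268
lift df -0.4739305695543692 opening 0.009777893800920333
place hit True dz -8.599675841736154e-05 [1.5 0.4 3.1]
clock 32.2333
4 hit False z 0.04426913743839373 opening 0.008676101854603597 ff 29.999240934848785
lift df -0.8688711010927667 opening 0.008946597345045187
place hit True dz -4.355173378017829e-06 [ 0.  -0.5  4.4]
clock 40.1667
40.9
1 off mm 3.2 4.5 [10. 23.] 38.4 top 0.1146 expect 0.11299999999999999
2 off mm -3.8 9.5 [14. 38.] 28.0 top 0.3929 expect 0.09999999999999999
3 off mm -11.8 -7.0 [35. 43.] 3.9 top 0.4154 expect 0.089
4 off mm 0.4 -0.9 [ 9. 13.] 9.3 top 0.0822 expect 0.08
```

View pics/end.png

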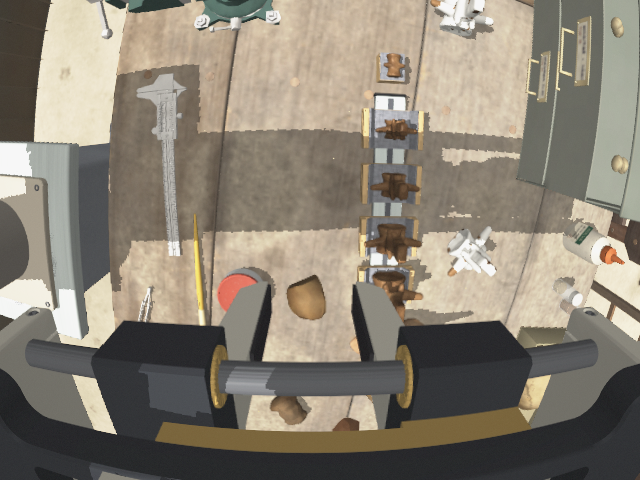

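All four are seated in order in the picture: v4 (397,128), v3 (394,186), v2 (392,241), v1 (390,290). Gripper points contaminated the numbers for v2 and v3, so I'll check once more with the arm clear and hand in if everything fits.

```bash
python3 - <<'E'
from pp import *
go((.45,-.15,.30),90)
P=cloud(ctrl.get_image("top")).reshape(-1,3)
H={1:.087,2:.074,3:.063,4:.054};ok=True
for k,c in Cr.items():
    p=P[(np.hypot(*(P[:,:2]-c).T)<.025)&(P[:,2]>.026+H[k]-.012)&(P[:,2]<.14)]
    m=p.mean(0) if len(p) else np.zeros(3);off=(m[:2]-c)*1e3;zt=np.median(p[:,2]) if len(p) else 0
    print(k,len(p),off.round(1),round(zt,4),"expect",H[k]+.026)
    ok&=np.hypot(*off)<8 and abs(zt-H[k]-.026)<.009
print(ok)
if ok: print(ctrl.finish_job())
E
```

```text
1 47 [-0.5  3.7] 0.1127 expect 0.11299999999999999
2 37 [-0.3  3.2] 0.0995 expect 0.09999999999999999
3 27 [-0.1  2.2] 0.0877 expect 0.089
4 21 [0.3 1.2] 0.0803 expect 0.08
True
the job is handed in; nothing more can be done
None
```

All four vertebrae are in their cradles in size order, largest next to the hip; a last top-camera check put each within 4 mm of its cradle's middle at the expected height, and the job was handed in after about 42 s on the robot's clock.

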